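Fold down the ratchet table easel

ROBOT

A 6-joint arm with a two-finger parallel gripper is mounted at the origin on the work surface. World frame = base frame: x ahead of the robot, y to its left, z up, the work surface at z = 0. Lengths are in mm, angles in rad, forces in N, time in s.
With the tool pointing down it reaches from about 250 to 725 mm from the base axis. Payload 9.7 kg.
Tool frame: the origin (TCP) lies on the mounting face of the last link; the fingertips stand 173 mm ahead of it and the grasp point (between the pads) lies 155 mm ahead of it; z points along the fingers, y is the line along which they close (so a half turn about z gives the same grasp; the last joint's range is limited). The gripper opens to 85 mm and grips with 20 to 120 N. Pads are 22 mm wide; open, the fingers measure 114 mm over their backs; the gripper's body (76 mm by 85 mm) begins 54 mm behind the grasp point. The pads swing forward as they close: fully open they stand 13 mm farther back than shut.
Start: joints at [-1.107, 0.087, 0.176, 1.66, 0, 1.571], TCP at [246.04, -491.896, 404.684] pointing down, gripper open.
Joint ranges: [-3.13, 3.13], [-0.85, 1.81], [-1.15, 1.24], [-2.2, 2.28], [-1.44, 1.52], [-3.14, 3.14]. Speed limits (rad/s): [2.22, 2.22, 2.57, 3.14, 3.14, 3.14].

INTERFACE

Orientations are given as a 3x3 rotation matrix whose columns are the frame's x, y, z axes.
In Python, from station import readout, get_image, sign_off gives the robot as it stands.
- The arm moves only by the tool move_arm, never from a script. Its argument "series" is a list of rows, each an object of numbers: "wx", "wy", "wz": the turn, a rotation vector about the world's x, y, z in rad; "tx", "ty", "tz": the shift along the world's x, y, z in m; "claw": the opening in per cent of the stroke, from 0 (shut) to 100 (fully open). In form: [{"wx": .., "wy": .., "wz": .., "tx": .., "ty": .., "tz": .., "claw": ..}, ...]. A call has 1 to 12 rows; each row shifts and turns the commanded pose from where the row before left it; what a row does not reach is not made up. A row lasts 1/10 s, in which the tool goes at most 50 mm and 8.59 degrees, less where a joint would pass 70% of its speed; a pose out of reach is approached as far as the arm can. A call is refused whole if a number of a shift passes 0.05 or a number of a turn 0.15, either way. A call with a gripper value outside its range is refused whole. The fingers move at their own pace and stop on an object; "squeeze" is the grip in N (left out, the last holds). Time passes only in rows, so rows that do not move let the fingers close. It gives the time, the measured TCP pose, the force, the opening and the grip force at its end, in the units of the state.
- readout.observe(): the state, without advancing time (a new reading comes with each control period).
- get_image(name): name is "scene" or "top" or "wrist"; returns a dict with "image" (400x640x3 uint8, red, green, blue), "mtx" (3x3 intrinsics, pixels), "distortion" ([k1, k2, p1, p2, k3] as OpenCV has them; the pictures are not rectified), "rvec" (rotation vector, rad) and "tvec" (3), from world to camera coordinates, as OpenCV has them; the wrist camera has in their place "mount" (4x4, takes a point from camera to tool coordinates, whose origin is the TCP and whose axes are the flange's). Camera axes: x right, y down, z forward; pixel columns grow to the right and rows downward; lengths in mm; the calibration is good to about 2 mm. A picture is of the moment at which its call begins: read the wrist's pose just before it. There is no depth.
- sign_off(): hands the job in; it is judged then, once.
The state is a dict: "time": time; "joint_positions": joint angles; "qvel": joint speeds; "effort": joint torques, N m; "position": TCP position; "tcp_rot": TCP orientation; "wrist_force": force on the tool from outside, world axes, zero at the start; "torque": the same for the moment, N m; "grip_width": opening from 0.0 (shut) to 1.0 (fully open); "gripper_force": force on a finger pad.
Only numpy, scipy, OpenCV 4.12 (cv2) and the standard library are available. Lean on these libraries where they do the work, as an engineer would, in place of code of your own. Each camera call takes 0.05 s, during which the arm holds its last target. There are 200 camera calls.

TASK

Fold the table easel flat so that it can be put away: first press the thumb pad of its ratchet pawl down until the pawl is tipped free of the teeth, then push the raised mast down, past the teeth, until it lies flat on its rest. Fingertip pushes are enough, nothing needs gripping; do not shift, tip or lift the paint jar, the brush pot and the ink bottle that stand around it.

Things in the scene. Friction and masses are not known exactly. Their poses are not given: they have to be found in the camera images.
- easel: Table easel fixed to the table: beech frame 20 mm high, x -70 to 280, y -141 to 141 mm from its origin, which lies on the table below the middle of the mast's hinge. x points from the hinge to the rest, where the mast folds down; y left, z up. Posts at x 0, y +-130 mm are 78 mm high. A steel ratchet wheel (radius 52 mm over its square teeth) sits on the hinge shaft at y = -112 mm.
- mast_hinge (a point): Middle of the mast's hinge: a level axis along the easel's y, straight above the easel's origin, 62 mm above the table. Axes as the easel's. The rest, a block with a rubber top 54 mm high, lies 235 mm from here along the easel's x.
- mast_head (a point): Middle of the upper face of the brown wooden head piece (34 mm along the mast, 70 wide, 16 thick) at the mast's free end: 222 mm from the hinge along the mast, 14 mm off the hinge plane. Site x along the mast away from the hinge, z out of the upper face. The mast is an aluminium bar 34 x 16 mm, 245 mm long, with a wooden canvas ledge (160 mm wide, 32 mm up) 40 mm from the hinge.
- mast (a joint): Mast angle, rad: 0 is raised, 0.95 rad above level, leaning towards the rest; grows as it is pushed down; at 0.95 it is level on its rest (end stop). Starts at 0 to 0.08. The engaged pawl stops it at about 0.11 (some spring if forced); teeth are 0.4 rad apart. With the pawl free, 2 to 6 N square on the head moves it; its stiff hinge keeps it where it is left.
- pawl_pad (a point): Middle of the top of the pawl's dark steel thumb pad, 40 (easel's x) x 34 (y) x 8 mm; x = 127, y = -112 mm in the easel's frame, 124 mm above the table while engaged. The pawl is a rocker pivoting along the easel's y, 52 mm from here towards the wheel, 114 mm up, beside a bracket 18 mm long, 123 mm high at x = 75, y = -126 mm. Pressing the pad down lifts its beak from the teeth.
- pawl (a joint): Pawl angle, rad: 0 engaged in the teeth; grows as the pad is pressed down; 0.40 at its stop (the pad's middle is then about 20 mm lower and slopes down away from the wheel). It clears the teeth from about 0.14; tipped well free is above 0.25. Takes 1 to 2 N at the pad and stays where it is left. Starts at 0 to 0.03.
- paint_jar: Lidded glass paint jar, 56 mm across, 75 mm high, loose on the table beside the easel. Origin at the centre of its underside, z along its axis.
- brush_pot: White ceramic pot with brushes, 66 mm across, 150 mm high over the brushes, loose on the table beside the easel. Origin at the centre of its underside, z along its axis.
- ink_bottle: Small amber bottle, 48 mm across, 85 mm high, loose on the table beside the easel. Origin at the centre of its underside, z along its axis.
Things that resemble listed ones, but are neither listed nor needed, are in the scene too. Several things look just like the brush_pot: the one meant starts farthest to the robot's left. What is meant by the paint_jar is not black, and is the larger of those in its own colour.

How it is judged (in metres and radians):
On the way, in this order (a step that is already met when the one before it is completed fails the run):
1. the pawl is pressed free of the teeth while the mast is still up (value of joint pawl above 0.25 rad and value of joint mast below 0.2 rad), for 0.2 s.
2. the mast is pushed down flat onto its rest (value of joint mast above 0.89 rad), for 0.2 s.
At the end, for the whole second after the job is handed in: The mast lies at rest within 0.06 rad of level (joint above 0.89 of 0.95), and the jar, pot and bottle stand upright within 20 mm of where they were (value of joint mast above 0.89 rad and velocity of joint mast between -0.05 and 0.05 rad/s and distance of each of paint_jar, brush_pot, ink_bottle from where it was at the start of the episode below 0.02 m and angle between each of paint_jar, brush_pot, ink_bottle's own z axis and vertical below 0.15 rad); the robot touches nothing.
It fails at once if the paint jar is pushed, tipped or lifted (distance of paint_jar from where it was at the start of the episode above 0.02 m or angle between paint_jar's own z axis and vertical above 0.3 rad).
It fails at once if the brush pot is pushed, tipped or lifted (distance of brush_pot from where it was at the start of the episode above 0.02 m or angle between brush_pot's own z axis and vertical above 0.3 rad).
It fails at once if the ink bottle is pushed, tipped or lifted (distance of ink_bottle from where it was at the start of the episode above 0.02 m or angle between ink_bottle's own z axis and vertical above 0.3 rad).
It also fails if it takes over 48 s, if anything falls off the work surface, if the arm or the gripper's body presses on something with over 40 N, if the wrist force passes 120 N, or if a joint passes its speed limit or range.

## Working session

There is one attempt and no reset: what is moved stays moved. The work goes in short steps, Python scripts to look and compute and a tool call to move; the robot and the scene stay as the last step left them, time stands still between calls to the robot, and variables do not carry over. Pictures are saved under pics/ and viewed, at most 10 in all, crops included, and the job is handed in when it is done.

Besides the shell and the picture viewer there is one more tool, called after ">>>" as name([rows], argument=value, ...), one row to a line, values as JSON. move_arm: Moves the arm, as the interface text tells. Its arguments: {"type":"object","properties":{"series":{"type":"array"},"squeeze":{"type":"number"}},"required":["series"]}

```bash
mkdir -p pics; ls; python3 - <<'E'
from station import readout,get_image
import cv2,pickle
s=readout.observe();print(s)
d={}
for n in("scene","top"):
    g=get_image(n);d[n]=g;cv2.imwrite(f"pics/{n}0.png",g["image"][:,:,::-1])
    print(n,g["mtx"],g["distortion"],g["rvec"],g["tvec"])
pickle.dump(d,open("d0.pkl","wb"))
E
```

```text
pics
{'time': 0.0, 'joint_positions': array([-1.10698216e+00,  8.74554796e-02,  1.75114683e-01,  1.65979974e+00,
       -2.97897033e-05,  1.57080267e+00]), 'qvel': array([-1.82368063e-05,  7.24743615e-05,  3.59125440e-04,  3.46861767e-04,
        4.60101598e-04, -1.15053854e-04]), 'effort': array([ 1.85251236e-03, -5.20391786e+01,  4.64803827e+01,  1.64413213e-02,
        3.07722974e-05,  4.24608402e-05]), 'position': array([ 246.04501206, -491.89261767,  403.97546027]), 'tcp_rot': array([[ 8.94355511e-01,  4.47356487e-01, -6.27989445e-04],
       [ 4.47356926e-01, -8.94354721e-01,  1.18886645e-03],
       [-2.97982045e-05, -1.34420469e-03, -9.99999096e-01]]), 'wrist_force': array([ 0.81710615, -0.00847417, -0.28849692]), 'torque': array([-0.00460838,  0.04324617,  0.01694142]), 'gripper_force': 0.0, 'grip_width': 0.9981122156239499}
scene [[485.25044321   0.         316.26250285]
 [  0.         485.25044321 205.01542323]
 [  0.           0.           1.        ]] [-0.12536713  0.          0.          0.          0.        ] [ 1.78587169  1.59079265 -0.72048021] [ -50.72593803 -265.68095333 1753.98620288]
top [[369.2739258    0.         320.96126244]
 [  0.         369.2739258  198.89105807]
 [  0.           0.           1.        ]] [-0.04534662  0.          0.          0.          0.        ] [ 2.2020571  -2.13861959  0.15573618] [ -46.80234268  601.85774842 1151.76775587]
```

View pics/scene0.png

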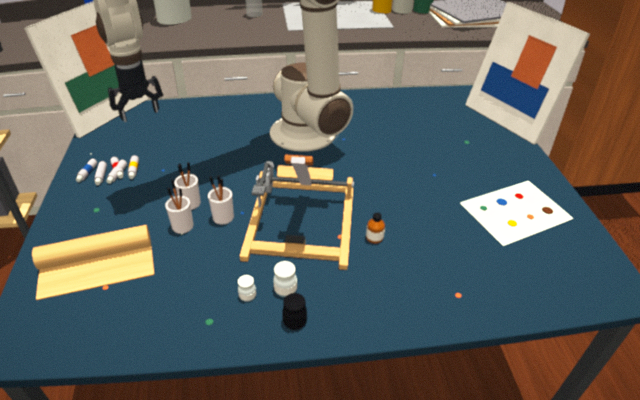

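View pics/top0.png

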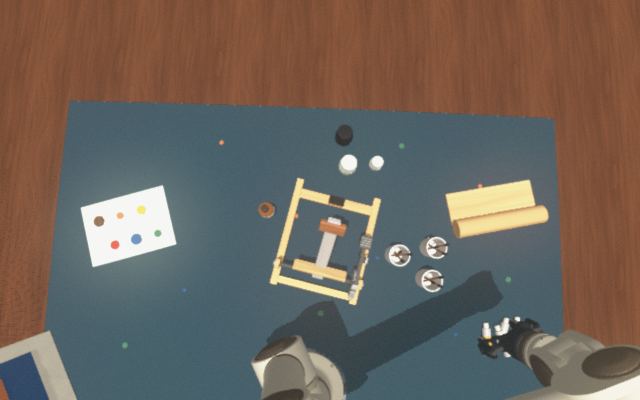

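The two pictures show the easel with its rest toward the far side. In the top view the frame corners are near (300,180), (379,201), (354,302) and (273,282), the head is near (333,227), and the pad near (366,242). The brush pots are to the right at (399,255), (435,247) and (431,280), the jars are above it, and the ink bottle is at (266,210).

```bash
python3 - <<'E'
import cv2,pickle
d=pickle.load(open("d0.pkl","rb"))
a=d["top"]["image"][165:315,250:450,::-1];cv2.imwrite("pics/topc.png",cv2.resize(a,None,fx=4,fy=4,interpolation=cv2.INTER_CUBIC))
a=d["scene"]["image"][150:270,230:390,::-1];cv2.imwrite("pics/scc.png",cv2.resize(a,None,fx=5,fy=5,interpolation=cv2.INTER_CUBIC))
E
```

```text
(no output)
```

View pics/topc.png

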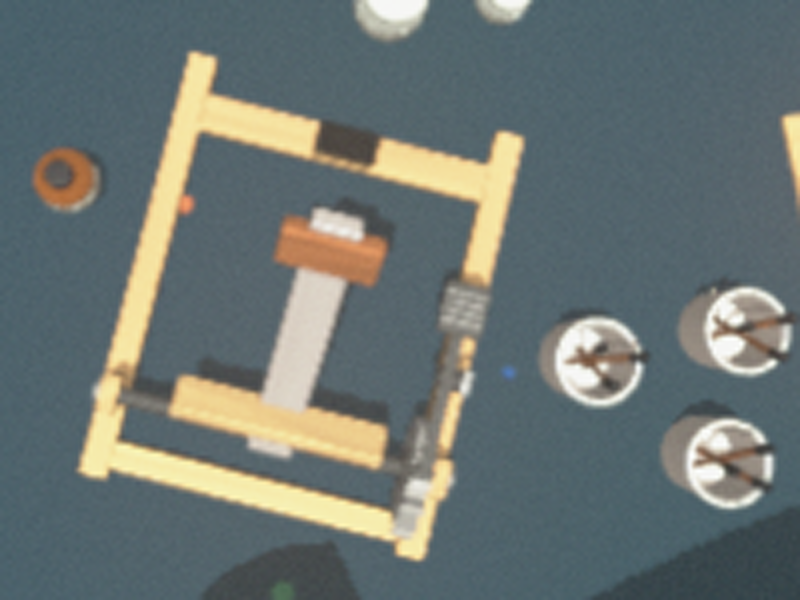

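View pics/scc.png

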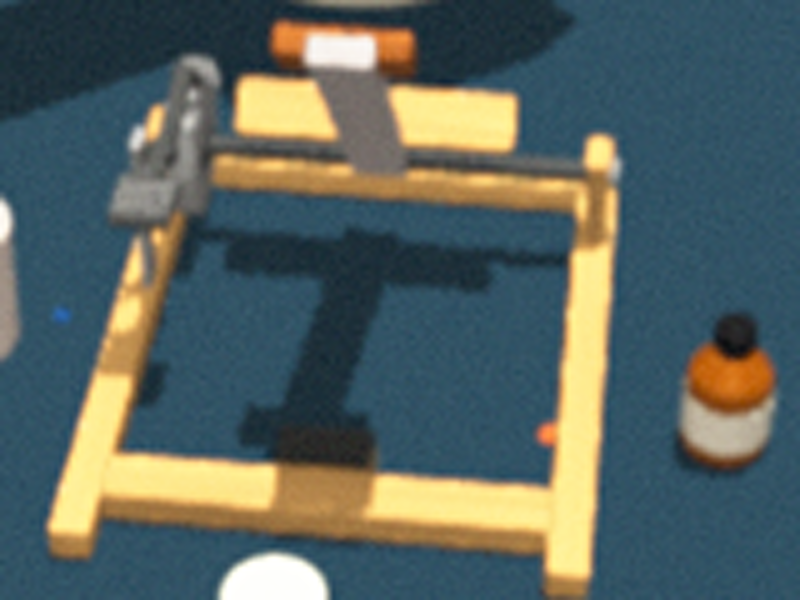

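The crops give the frame's outer corners in the top crop: (190,52), (523,137), (79,475) and (424,560). The pad is at about (466,307) and the head's top face at about (330,250). In the scene crop, the rest-end corners are at (50,530) and (588,580).

```bash
cat > h.py <<'E'
import numpy as np,cv2,pickle
from scipy.optimize import least_squares
d=pickle.load(open("d0.pkl","rb"))
def proj(n,P):
    g=d[n];return cv2.projectPoints(np.float64(P).reshape(-1,1,3),g["rvec"],g["tvec"],g["mtx"],g["distortion"])[0].reshape(-1,2)
def T(u): return (np.array(u)+.5)/4-.5+[250,165]
def S(u): return (np.array(u)+.5)/5-.5+[230,150]
def ray(n,px,z):
    g=d[n];R=cv2.Rodrigues(np.float64(g["rvec"]))[0];c=-R.T@np.ravel(g["tvec"])
    q=cv2.undistortPoints(np.float64(px).reshape(1,1,2),g["mtx"],g["distortion"]).ravel();v=R.T@[*q,1]
    return c+v*(z-c[2])/v[2]
def W(p,L):
    c,s=np.cos(p[2]),np.sin(p[2]);L=np.atleast_2d(np.float64(L))
    return L@np.array([[c,s,0],[-s,c,0],[0,0,1]])+[p[0],p[1],0]
E
python3 - <<'E'
from h import *
Lt=[[280,141,20],[280,-141,20],[-70,141,20],[-70,-141,20]];ut=T([[190,52],[523,137],[79,475],[424,560]])
Ls=[[280,-141,20],[280,141,20]];us=S([[50,530],[588,580]])
f=lambda p:np.r_[(proj("top",W(p,Lt))-ut).ravel(),(proj("scene",W(p,Ls))-us).ravel()]
r=least_squares(f,[400,0,-.2]);print(r.x,r.fun.round(1).reshape(-1,2).tolist());p=r.x;np.save("p.npy",p)
print("pad",W(p,[127,-112,124]),"from px top",ray("top",T([466,307]),124),"scene",ray("scene",S([145,200]),124))
print("wheel",W(p,[0,-112,62]),"bracket",W(p,[75,-126,123]),"hinge",W(p,[0,0,62]))
for m in(0,.08,.11,.5,.95):
    a=.95-m;h=W(p,[222*np.cos(a)-14*np.sin(a),0,62+222*np.sin(a)+14*np.cos(a)]);print("head",m,h,(proj("top",h)+.5-[250,165])*4,)
print("rest",W(p,[235,0,54]))
for n,u,z in(("ink",[60,175],85),("potA",[599,360],100),("potB",[748,330],100),("potC",[730,463],100),("jarW",[392,5],75)): print(n,ray("top",T(u),z))
E
```

```text
[ 3.69842479e+02 -2.63941235e+01 -2.20037509e-01] [[0.2, -0.3], [0.2, -0.4], [0.1, -0.8], [-0.1, -0.1], [-0.3, -0.4], [0.4, -1.5]]
pad [[ 469.33459815 -163.4135319   124.        ]] from px top [ 470.26427832 -164.06892459  124.        ] scene [ 475.10247793 -163.65437099  124.        ]
wheel [[ 345.39666173 -135.693721     62.        ]] bracket [[ 415.53262928 -165.72613775  123.        ]] hinge [[369.84247921 -26.39412353  62.        ]]
head 0 [[484.74936931 -52.09406139 250.72180532]] [[324.23167199 279.53336123]]
head 0.08 [[499.09987907 -55.30367927 240.70859568]] [[328.85626611 258.20191918]]
head 0.11 [[504.27292683 -56.46067696 236.6552522 ]] [[330.45915556 250.66503997]]
head 0.5 [[558.97932283 -68.69624418 171.16860801]] [[344.41676305 178.10318214]]
head 0.95 [[586.48989563 -74.84922605  76.        ]] [[345.22393459 154.35147018]]
rest [[599.17645605 -77.68668701  54.        ]]
ink [562.51517495 143.86219393  85.        ]
potA [ 433.35203734 -268.95526615  100.        ]
potB [ 458.60757004 -383.181192    100.        ]
potC [ 358.85894279 -368.93230625  100.        ]
jarW [ 705.780251   -109.54867443   75.        ]
```

>>> move_arm([
  {"tx":0.0225,"ty":0.033,"wz":0.0887,"claw":0},
  {"tx":0.0225,"ty":0.033,"wz":0.0887,"claw":0},
  {"tx":0.0225,"ty":0.033,"wz":0.0887,"claw":0},
  {"tx":0.0225,"ty":0.033,"wz":0.0887,"claw":0},
  {"tx":0.0225,"ty":0.033,"wz":0.0887,"claw":0},
  {"tx":0.0225,"ty":0.033,"wz":0.0887,"claw":0},
  {"tx":0.0225,"ty":0.033,"wz":0.0887,"claw":0},
  {"tx":0.0225,"ty":0.033,"wz":0.0887,"claw":0},
  {"tx":0.0225,"ty":0.033,"wz":0.0887,"claw":0},
  {"tx":0.0225,"ty":0.033,"wz":0.0887,"claw":0},
  {"claw":0},
  {"claw":0},
])

```text
validation failed for argument at $.se...
```

```bash
python3 - <<'E'
from station import readout,get_image
import cv2,numpy as np
s=readout.observe();print(s["time"],s["position"],s["tcp_rot"].round(3).tolist(),s["wrist_force"],s["joint_positions"],s["grip_width"])
g=get_image("wrist");im=g["image"][:,:,::-1].copy()
from h import W
p=np.load("p.npy")
M=np.array(g["mount"]);R=s["tcp_rot"]
for L in([127,-112,124],[75,-126,123],[127,-112+17,124],[147,-112,124]):
    w=(W(p,L)[0]-s["position"])@R; c=M[:3,:3].T@(w-M[:3,3])
    u=cv2.projectPoints(c.reshape(1,1,3),np.zeros(3),np.zeros(3),g["mtx"],g["distortion"])[0].ravel();print(u,c)
    if abs(u).max()<900: cv2.circle(im,tuple(int(round(v)) for v in u),3,(0,0,255),1)
cv2.imwrite("pics/w1.png",im)
E
```

```text
0.1 [ 246.03056252 -491.89773537  404.09311636] [[0.894, 0.447, -0.001], [0.447, -0.894, 0.001], [-0.0, -0.001, -1.0]] [ 0.13561659  0.0178752  -0.20468671] [-1.10701161e+00  8.73621739e-02  1.75243912e-01  1.65980623e+00
 -2.09592712e-05  1.57080853e+00] 1.0064388115196923
[   8.83058624 -344.74495148] [-193.17343416 -333.06197392  157.40559115]
[ -24.93319862 -266.86558679] [-215.12760261 -286.49225588  173.22570017]
[  -5.00559123 -348.79543844] [-206.36074695 -343.29548495  154.18533754]
[  30.3919129  -366.56991934] [-180.55202388 -347.84808132  152.7076096 ]
```

View pics/w1.png

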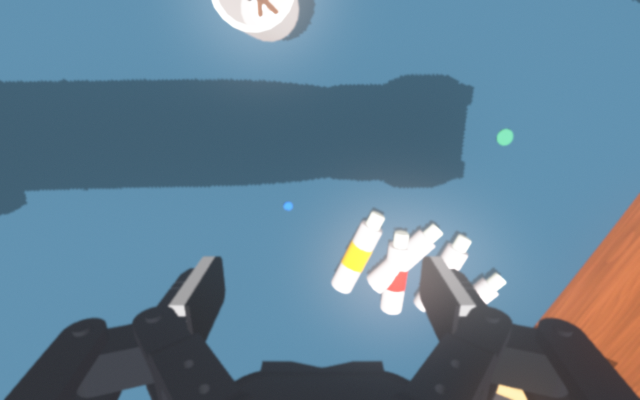

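The move was refused, so the arm is still at its start and this picture shows only the tubes below it. I'll send it again with every field filled in.

>>> move_arm([
  {"wx":0,"wy":0,"wz":0.0887,"tx":0.0225,"ty":0.033,"tz":0,"claw":0},
  {"wx":0,"wy":0,"wz":0.0887,"tx":0.0225,"ty":0.033,"tz":0,"claw":0},
  {"wx":0,"wy":0,"wz":0.0887,"tx":0.0225,"ty":0.033,"tz":0,"claw":0},
  {"wx":0,"wy":0,"wz":0.0887,"tx":0.0225,"ty":0.033,"tz":0,"claw":0},
  {"wx":0,"wy":0,"wz":0.0887,"tx":0.0225,"ty":0.033,"tz":0,"claw":0},
  {"wx":0,"wy":0,"wz":0.0887,"tx":0.0225,"ty":0.033,"tz":0,"claw":0},
  {"wx":0,"wy":0,"wz":0.0887,"tx":0.0225,"ty":0.033,"tz":0,"claw":0},
  {"wx":0,"wy":0,"wz":0.0887,"tx":0.0225,"ty":0.033,"tz":0,"claw":0},
  {"wx":0,"wy":0,"wz":0.0887,"tx":0.0225,"ty":0.033,"tz":0,"claw":0},
  {"wx":0,"wy":0,"wz":0.0887,"tx":0.0225,"ty":0.033,"tz":0,"claw":0},
  {"wx":0,"wy":0,"wz":0,"tx":0,"ty":0,"tz":0,"claw":0},
  {"wx":0,"wy":0,"wz":0,"tx":0,"ty":0,"tz":0,"claw":0},
])

```text
time: 1.35
position: [471.4, -161.2, 404.3]
tcp_rot: [[0.217, 0.976, -0.001], [0.976, -0.217, 0.0], [-0.0, -0.001, -1.0]]
wrist_force: [0.2, -0.8, -0.2]
grip_width: 0.001
gripper_force: 0.0
```

```bash
python3 - <<'E'
from station import readout,get_image
import cv2,numpy as np
s=readout.observe();print(s["position"],s["wrist_force"],s["joint_positions"].round(2))
g=get_image("wrist");im=g["image"][:,:,::-1].copy()
from h import W
p=np.load("p.npy")
M=np.array(g["mount"]);R=s["tcp_rot"]
def pj(P):
    w=(P-s["position"])@R; c=M[:3,:3].T@(w-M[:3,3])
    return cv2.projectPoints(c.reshape(1,1,3),np.zeros(3),np.zeros(3),g["mtx"],g["distortion"])[0].ravel()
for L in([107,-95,124],[107,-129,124],[147,-95,124],[147,-129,124]):
    u=pj(W(p,L)[0]);print(u)
    if abs(u).max()<900: cv2.circle(im,tuple(int(round(v)) for v in u),3,(0,0,255),1)
u=pj(s["position"]+R[:,2]*173);print("tip",u);cv2.circle(im,tuple(int(round(v)) for v in u),4,(0,255,0),1)
cv2.imwrite("pics/w2.png",im)
E
```

```text
[ 471.36641307 -161.17408477  404.32391328] [ 0.16780658 -0.78756181 -0.20850154] [-0.33 -0.04  0.05  1.66 -0.    1.46]
[295.2296452  174.26064774]
[296.21708471 216.13733501]
[347.94336438 174.31316272]
[346.91528658 216.19438146]
tip [323.98287651 259.49348152]
```

View pics/w2.png

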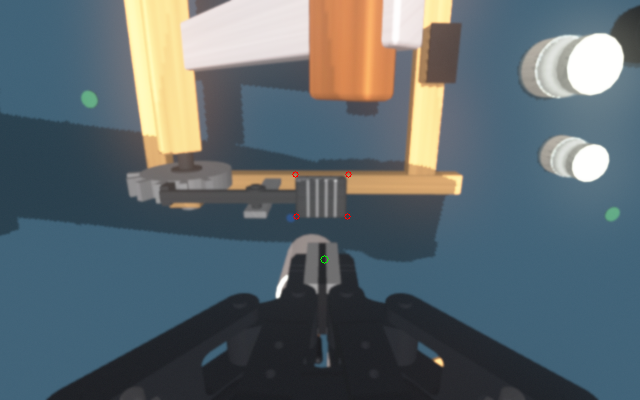

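The projected pad corners (295..347, 174..216) fall on the pad in the wrist picture to about 2 px. I'll descend onto it.

>>> move_arm([
  {"wx":0,"wy":0,"wz":0,"tx":0.0005,"ty":-0.003,"tz":-0.03,"claw":0},
  {"wx":0,"wy":0,"wz":0,"tx":0,"ty":0,"tz":-0.03,"claw":0},
  {"wx":0,"wy":0,"wz":0,"tx":0,"ty":0,"tz":-0.03,"claw":0},
  {"wx":0,"wy":0,"wz":0,"tx":0,"ty":0,"tz":-0.006,"claw":0},
  {"wx":0,"wy":0,"wz":0,"tx":0,"ty":0,"tz":-0.004,"claw":0},
  {"wx":0,"wy":0,"wz":0,"tx":0,"ty":0,"tz":-0.004,"claw":0},
  {"wx":0,"wy":0,"wz":0,"tx":0,"ty":0,"tz":-0.004,"claw":0},
  {"wx":0,"wy":0,"wz":0,"tx":0,"ty":0,"tz":-0.004,"claw":0},
  {"wx":0,"wy":0,"wz":0,"tx":0,"ty":0,"tz":0,"claw":0},
])

```text
time: 2.3
position: [471.7, -164.9, 292.8]
tcp_rot: [[0.218, 0.976, 0.001], [0.976, -0.218, -0.0], [-0.0, 0.001, -1.0]]
wrist_force: [-0.3, -0.1, -0.2]
grip_width: -0.001
gripper_force: 0.1
```

>>> move_arm([
  {"wx":0,"wy":0,"wz":0,"tx":0,"ty":0,"tz":-0.003,"claw":0},
  {"wx":0,"wy":0,"wz":0,"tx":0,"ty":0,"tz":-0.003,"claw":0},
  {"wx":0,"wy":0,"wz":0,"tx":0,"ty":0,"tz":-0.003,"claw":0},
  {"wx":0,"wy":0,"wz":0,"tx":0,"ty":0,"tz":0,"claw":0},
])

```text
time: 2.7
position: [471.5, -164.8, 283.2]
tcp_rot: [[0.218, 0.976, -0.001], [0.976, -0.218, 0.0], [0.0, -0.001, -1.0]]
wrist_force: [0.2, -0.2, 0.4]
grip_width: -0.001
gripper_force: 0.2
```

>>> move_arm([
  {"wx":0,"wy":0,"wz":0,"tx":0,"ty":0,"tz":-0.002,"claw":0},
  {"wx":0,"wy":0,"wz":0,"tx":0,"ty":0,"tz":-0.002,"claw":0},
  {"wx":0,"wy":0,"wz":0,"tx":0,"ty":0,"tz":-0.001,"claw":0},
])

```text
time: 3.0
position: [471.4, -164.8, 278.4]
tcp_rot: [[0.218, 0.976, -0.0], [0.976, -0.218, 0.0], [0.0, -0.0, -1.0]]
wrist_force: [-0.8, 1.0, 1.2]
grip_width: 0.001
gripper_force: 0.6
```

```bash
python3 - <<'E'
from station import readout,get_image
import cv2,numpy as np
s=readout.observe();print(s["position"],s["wrist_force"])
im=get_image("wrist")["image"][100:300,120:480,::-1];a=cv2.resize(im,None,fx=2,fy=2,interpolation=cv2.INTER_CUBIC)
b=get_image("scene")["image"][150:220,235:305,::-1];b=cv2.resize(b,(400,400),interpolation=cv2.INTER_CUBIC)
b=cv2.resize(b,(200,200)) if 0 else b
cv2.imwrite("pics/w3.png",np.hstack([cv2.resize(a,(400,222)),np.zeros((222,0,3),np.uint8)]) if 0 else np.hstack([np.vstack([cv2.resize(a,(400,222)),np.zeros((178,400,3),np.uint8)]),b]))
E
```

```text
[ 471.42830116 -164.83805012  278.40578066] [-0.83797136  0.97980767  1.19528773]
```

View pics/w3.png

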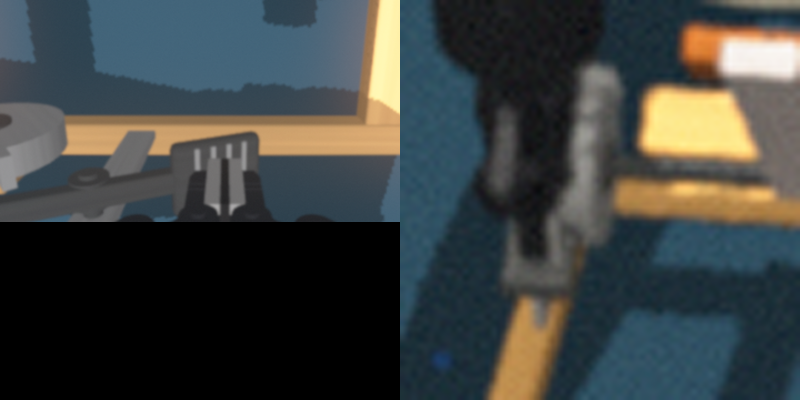

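The wrist crop shows the fingertips on the pad (215,180) with the pawl arm rising toward the wheel, so it is tipped. I'll press on to the stop to be sure.

>>> move_arm([
  {"wx":0,"wy":0,"wz":0,"tx":0,"ty":0,"tz":-0.001,"claw":0},
  {"wx":0,"wy":0,"wz":0,"tx":0,"ty":0,"tz":0,"claw":0},
  {"wx":0,"wy":0,"wz":0,"tx":0,"ty":0,"tz":0,"claw":0},
])

```text
time: 3.4
position: [471.6, -164.9, 277.8]
tcp_rot: [[0.218, 0.976, 0.0], [0.976, -0.218, -0.0], [-0.0, 0.0, -1.0]]
wrist_force: [0.6, 0.1, 1.9]
grip_width: 0.003
gripper_force: 1.2
```

Pawl is about at 0.35 or more. Next I compute the arc for pushing the head down.

```bash
python3 - <<'E'
from h import *
p=np.load("p.npy");prev=np.array([454,-45,438.])
for m in np.r_[0.05,np.arange(.1,.96,.085),.96]:
    a=.95-m;s=222;q=W(p,[s*np.cos(a)-14*np.sin(a)-14*np.sin(a)/.81,0,62+s*np.sin(a)+14*np.cos(a)+173])[0]
    print(round(m,3),q.round(1),(q-prev).round(1));prev=q
E
```

```text
0.05 [480.6 -51.2 417.6] [ 26.6  -6.2 -20.4]
0.1 [489.9 -53.2 411. ] [ 9.3 -2.1 -6.6]
0.185 [505.  -56.6 398.8] [ 15.1  -3.4 -12.2]
0.27 [519.1 -59.8 385.5] [ 14.1  -3.2 -13.4]
0.355 [532.1 -62.7 371. ] [ 13.   -2.9 -14.5]
0.44 [544.  -65.3 355.6] [ 11.9  -2.7 -15.4]
0.525 [554.6 -67.7 339.3] [ 10.6  -2.4 -16.3]
0.61 [563.9 -69.8 322.2] [  9.3  -2.1 -17.1]
0.695 [571.8 -71.6 304.5] [  7.9  -1.8 -17.7]
0.78 [578.2 -73.  286.4] [  6.4  -1.4 -18.2]
0.865 [583.1 -74.1 267.8] [  4.9  -1.1 -18.6]
0.95 [586.5 -74.8 249. ] [  3.4  -0.8 -18.8]
0.96 [586.8 -74.9 246.8] [ 0.3 -0.1 -2.2]
```

>>> move_arm([
  {"wx":0,"wy":0,"wz":0,"tx":0,"ty":0,"tz":0.04,"claw":0},
  {"wx":0,"wy":0,"wz":0,"tx":0,"ty":0,"tz":0.04,"claw":0},
  {"wx":0,"wy":0,"wz":0,"tx":-0.018,"ty":0,"tz":0.04,"claw":0},
  {"wx":0,"wy":0,"wz":0,"tx":0,"ty":0,"tz":0.04,"claw":0},
  {"wx":0,"wy":0,"wz":0,"tx":0,"ty":0.04,"tz":0,"claw":0},
  {"wx":0,"wy":0,"wz":0,"tx":0,"ty":0.04,"tz":0,"claw":0},
  {"wx":0,"wy":0,"wz":0,"tx":0,"ty":0.04,"tz":0,"claw":0},
  {"wx":0,"wy":0,"wz":0,"tx":0,"ty":0,"tz":0,"claw":0},
])

```text
time: 4.2
position: [453.4, -41.7, 437.8]
tcp_rot: [[0.214, 0.977, 0.0], [0.977, -0.214, 0.001], [0.001, 0.0, -1.0]]
wrist_force: [0.4, -1.6, -0.1]
grip_width: -0.0
gripper_force: 0.0
```

>>> move_arm([
  {"wx":0,"wy":0,"wz":0,"tx":0.0135,"ty":-0.0045,"tz":-0.01,"claw":0},
  {"wx":0,"wy":0,"wz":0,"tx":0.0135,"ty":-0.0045,"tz":-0.01,"claw":0},
  {"wx":0,"wy":0,"wz":0,"tx":0.009,"ty":-0.002,"tz":-0.0066,"claw":0},
  {"wx":0,"wy":0,"wz":0,"tx":0.0075,"ty":-0.0017,"tz":-0.0061,"claw":0},
  {"wx":0,"wy":0,"wz":0,"tx":0.0075,"ty":-0.0017,"tz":-0.0061,"claw":0},
])

```text
time: 4.7
position: [505.0, -60.2, 397.8]
tcp_rot: [[0.22, 0.976, -0.002], [0.976, -0.22, -0.0], [-0.0, -0.002, -1.0]]
wrist_force: [-5.3, 0.0, 1.0]
grip_width: 0.0
gripper_force: 1.7
```

>>> move_arm([
  {"wx":0,"wy":0,"wz":0,"tx":0.007,"ty":-0.001,"tz":-0.0067,"claw":0},
  {"wx":0,"wy":0,"wz":0,"tx":0.007,"ty":-0.001,"tz":-0.0067,"claw":0},
  {"wx":0,"wy":0,"wz":0,"tx":0.0065,"ty":-0.001,"tz":-0.0072,"claw":0},
  {"wx":0,"wy":0,"wz":0,"tx":0.0065,"ty":-0.001,"tz":-0.0072,"claw":0},
  {"wx":0,"wy":0,"wz":0,"tx":0.006,"ty":-0.0013,"tz":-0.0077,"claw":0},
  {"wx":0,"wy":0,"wz":0,"tx":0.006,"ty":-0.0013,"tz":-0.0077,"claw":0},
])

```text
time: 5.3
position: [544.0, -65.8, 355.0]
tcp_rot: [[0.218, 0.976, -0.0], [0.976, -0.218, 0.0], [0.0, -0.0, -1.0]]
wrist_force: [-3.5, 1.2, 1.8]
grip_width: -0.003
gripper_force: 1.5
```

>>> move_arm([
  {"wx":0,"wy":0,"wz":0,"tx":0.0053,"ty":-0.0012,"tz":-0.0081,"claw":0},
  {"wx":0,"wy":0,"wz":0,"tx":0.0053,"ty":-0.0012,"tz":-0.0081,"claw":0},
  {"wx":0,"wy":0,"wz":0,"tx":0.0046,"ty":-0.001,"tz":-0.0085,"claw":0},
  {"wx":0,"wy":0,"wz":0,"tx":0.0046,"ty":-0.001,"tz":-0.0085,"claw":0},
  {"wx":0,"wy":0,"wz":0,"tx":0.004,"ty":-0.0009,"tz":-0.0089,"claw":0},
  {"wx":0,"wy":0,"wz":0,"tx":0.004,"ty":-0.0009,"tz":-0.0089,"claw":0},
  {"wx":0,"wy":0,"wz":0,"tx":0.0032,"ty":-0.0007,"tz":-0.0091,"claw":0},
  {"wx":0,"wy":0,"wz":0,"tx":0.0032,"ty":-0.0007,"tz":-0.0091,"claw":0},
  {"wx":0,"wy":0,"wz":0,"tx":0.0025,"ty":-0.0005,"tz":-0.0093,"claw":0},
  {"wx":0,"wy":0,"wz":0,"tx":0.0025,"ty":-0.0005,"tz":-0.0093,"claw":0},
])

```text
time: 6.3
position: [582.9, -74.6, 267.1]
tcp_rot: [[0.218, 0.976, 0.0], [0.976, -0.218, -0.0], [-0.0, 0.0, -1.0]]
wrist_force: [-2.7, 0.8, 2.4]
grip_width: -0.0
gripper_force: 1.4
```

>>> move_arm([
  {"wx":0,"wy":0,"wz":0,"tx":0.001,"ty":0,"tz":-0.007,"claw":0},
  {"wx":0,"wy":0,"wz":0,"tx":0.001,"ty":0,"tz":-0.006,"claw":0},
  {"wx":0,"wy":0,"wz":0,"tx":0,"ty":0,"tz":-0.004,"claw":0},
  {"wx":0,"wy":0,"wz":0,"tx":0,"ty":0,"tz":-0.002,"claw":0},
  {"wx":0,"wy":0,"wz":0,"tx":0,"ty":0,"tz":0,"claw":0},
])

```text
time: 6.8
position: [584.9, -74.6, 249.4]
tcp_rot: [[0.218, 0.976, 0.001], [0.976, -0.218, -0.0], [0.0, 0.001, -1.0]]
wrist_force: [-1.1, -0.6, 3.3]
grip_width: 0.002
gripper_force: 1.9
```

>>> move_arm([
  {"wx":0,"wy":0,"wz":0,"tx":0,"ty":0,"tz":-0.002,"claw":0},
  {"wx":0,"wy":0,"wz":0,"tx":0,"ty":0,"tz":-0.001,"claw":0},
  {"wx":0,"wy":0,"wz":0,"tx":0,"ty":0,"tz":0,"claw":0},
  {"wx":0,"wy":0,"wz":0,"tx":0,"ty":0,"tz":0,"claw":0},
  {"wx":0,"wy":0,"wz":0,"tx":0,"ty":0,"tz":0,"claw":0},
])

```text
time: 7.3
position: [584.7, -74.5, 249.2]
tcp_rot: [[0.218, 0.976, 0.003], [0.976, -0.218, -0.001], [0.0, 0.003, -1.0]]
wrist_force: [-9.5, -0.3, 22.6]
grip_width: 0.002
gripper_force: 11.2
```

Firm against the end stop at 76 mm, which is the level height. Now I retreat and check.

>>> move_arm([
  {"wx":0,"wy":0,"wz":0,"tx":0,"ty":0,"tz":0.01,"claw":0},
  {"wx":0,"wy":0,"wz":0,"tx":0,"ty":0,"tz":0.03,"claw":0},
  {"wx":0,"wy":0,"wz":0,"tx":0,"ty":0,"tz":0.04,"claw":0},
  {"wx":0,"wy":0,"wz":0,"tx":0,"ty":0,"tz":0.04,"claw":0},
  {"wx":0,"wy":0,"wz":0,"tx":0,"ty":0,"tz":0.04,"claw":0},
  {"wx":0,"wy":0,"wz":0,"tx":0,"ty":0,"tz":0,"claw":0},
  {"wx":0,"wy":0,"wz":0,"tx":0,"ty":0,"tz":0,"claw":0},
  {"wx":0,"wy":0,"wz":0,"tx":0,"ty":0,"tz":0,"claw":0},
])

```text
time: 8.1
position: [584.8, -74.5, 404.5]
tcp_rot: [[0.218, 0.976, -0.002], [0.976, -0.218, 0.0], [-0.0, -0.002, -1.0]]
wrist_force: [-0.3, -0.0, -0.8]
grip_width: 0.0
gripper_force: 0.0
```

```bash
python3 - <<'E'
from station import get_image
import cv2
cv2.imwrite("pics/end.png",get_image("scene")["image"][:,:,::-1])
E
```

```text
(no output)
```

View pics/end.png

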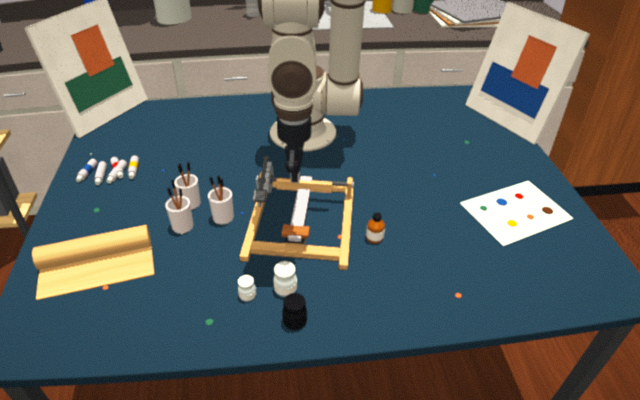

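The mast lies flat with its head at (296,232) by the rest. The pots, jars and bottle are where they were, and the arm is clear.

```bash
python3 -c "
from station import sign_off
print(sign_off())"
```

```text
the job is handed in; nothing more can be done
None
```

The easel is folded and the job is handed in at about 8 s on the robot's clock: the pawl was pressed free, the mast was pushed flat onto its rest, and the jar, pot and bottle look unmoved in the last picture; the hand-in returned no verdict.

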